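# Change over the bench supply past a bracket left on the switch

### The job

Change the welding bench over from the red supply to the blue one: turn the red handle fully off, and only after that turn the blue handle fully on, so that the two are never on together. The bracket lying on the blue isolator must be off it before the blue handle is swung: lay it flat in the free lane of the tray, its orange tab at the tray's yellow end like the bracket already there. Leave everything else where it is.

Things in the scene. Friction and masses are not known exactly. Their poses are not given: they have to be found in the camera images.
- red_isolator: Red isolator switch, fixed to the bench: grey enclosure 180 x 180 mm, 70 mm high, flat aluminium face on top. Origin: centre of its underside. Its red handle turns on top about a vertical axis at (-50, -50) mm in the enclosure's frame. A red dot on the face (at 68, -50 mm) marks off, a green dot (at -50, 68 mm) marks on.
- red_pivot (a point): Point on the red handle's turning axis, level with the enclosure's top face (70 mm above the bench).
- red_grip (a point): Point on the red handle 80 mm out from the axis, at the middle of the bar's height (97 mm above the bench). The bar is 20 mm wide and 24 mm high, from 15 to 39 mm above the enclosure's face, and reaches 100 mm from the axis on this side and 25 mm on the other; under it a hub of 20 mm radius.
- red_handle (a joint): Turn of the red handle: 0 = on (bar points along the enclosure's +y, to the green dot), -1.571 = off (along its +x, to the red dot); grows anticlockwise seen from above. Stops at both ends; a spring detent pulls it to the nearer end from about half way, peak about 5 N at the bar's end.
- blue_isolator: Blue isolator switch, fixed to the bench: grey enclosure 180 x 180 mm, 70 mm high, flat aluminium face on top. Origin: centre of its underside. Its blue handle turns on top about a vertical axis at (-50, -50) mm in the enclosure's frame. A red dot on the face (at 68, -50 mm) marks off, a green dot (at -50, 68 mm) marks on.
- blue_pivot (a point): Point on the blue handle's turning axis, level with the enclosure's top face (70 mm above the bench).
- blue_grip (a point): Point on the blue handle 80 mm out from the axis, at the middle of the bar's height (97 mm above the bench). The bar is 20 mm wide and 24 mm high, from 15 to 39 mm above the enclosure's face, and reaches 100 mm from the axis on this side and 25 mm on the other; under it a hub of 20 mm radius.
- blue_handle (a joint): Turn of the blue handle: 0 = off (bar points along the enclosure's +x, to the red dot), 1.571 = on (along its +y, to the green dot); grows anticlockwise seen from above. Stops at both ends; a spring detent pulls it to the nearer end from about half way, peak about 5 N at the bar's end.
- bracket: Loose welded bracket, about 0.4 kg, that lies on top of the blue isolator in the way of its handle: steel rectangular tube 120 mm long (its x), 40 mm wide (y), 30 mm high (z), with a orange end plate (the tab) at its +x end, 6 mm thick, 40 mm wide, 50 mm high (20 mm above the tube). Origin: centre of the tube's underside.
- bracket_tab (a point): Middle of the top edge of the bracket's orange tab, 63 mm along +x from its origin and 50 mm above its underside.
- tray: Green steel tray fixed to the bench, 160 mm long (x), 172 mm wide (y), two lanes along x (each 152 x 80 mm inside, centres at y = -42 and +42 mm), floor 4 mm thick, rim and divider 14 to 17 mm above the bench, 4 mm thick. The rim at its +x end is yellow. Origin: centre of its underside.
- free_lane: Black mat (look only, 1 mm) in the free lane of the tray. Origin: centre of that lane's floor, 4 mm above the bench; axes as the tray's (+x to the yellow end).
- stored_bracket: A bracket just like the loose one, already lying in the other lane with its tab at the yellow end. Loose; leave it. Origin: centre of the tube's underside.
- spray_can: Bystander: upright can, 52 mm across, 125 mm high. Origin: centre of its underside.
- flux_jar: Bystander: jar with a blue cap, 72 mm across, 90 mm high. Origin: centre of its underside.
- hammer: Bystander: hammer 220 mm long lying on the bench, handle to its -x.
- magnet_square: Bystander: red L-shaped magnetic square, legs 60 mm and 52 mm, 30 mm high. Origin: under the middle of its 60 mm leg.
Mind the look-alikes: they are no part of the job. Leave any black, brown or green look-alike of the bracket alone.

How it is judged:
At the end, for the whole second after the job is handed in: The red handle is off (below -1.45 rad) and the blue handle on (above 1.45 rad); the bracket lies flat on the floor of the free lane (centre within 22 mm along and 24 mm across of the lane's centre, tilted under 0.06 rad), tab towards the yellow end, released and at rest (value of joint red_handle below -1.45 rad and value of joint blue_handle above 1.45 rad and x of bracket in the frame of free_lane between -0.022 and 0.022 m and y of bracket in the frame of free_lane between -0.024 and 0.024 m and z of bracket in the frame of free_lane below 0.004 m and angle between bracket's own z axis and vertical below 0.06 rad and x of bracket_tab in the frame of free_lane above 0.03 m and linear speed of bracket below 0.02 m/s); the robot touches nothing.
It fails at once if the blue handle is turned (past 0.4 rad) while the red one is not yet off (above -1.17 rad) (value of joint blue_handle above 0.4 rad and value of joint red_handle above -1.17 rad).
It fails at once if the blue handle is turned (past 0.4 rad) while the bracket is still on its isolator (within 130 mm of the handle's axis) (value of joint blue_handle above 0.4 rad and horizontal distance between bracket and blue_pivot below 0.13 m).
It fails at once if the spray can, jar, hammer, magnetic square or stored bracket is moved by more than 25 mm (distance of any of spray_can, flux_jar, hammer, magnet_square, stored_bracket from where it was at the start of the episode above 0.025 m).
It also fails if it takes over 66 s, if anything falls off the work surface, if the arm or the gripper's body presses on something with over 40 N, if the wrist force passes 120 N, or if a joint passes its speed limit or range.

### The arm

A 6-joint arm with a two-finger parallel gripper is mounted at the origin on the work surface. World frame = base frame: x ahead of the robot, y to its left, z up, the work surface at z = 0. Lengths are in m, angles in rad, forces in N, time in s.
With the tool pointing down it reaches from about 0.25 to 0.775 m from the base axis. Payload 4 kg.
Tool frame: the origin (TCP) lies midway between the tips of the shut fingers; the grasp point (between the pads) lies 19 mm behind it (grip_point_offset is the distance from the TCP to the grasp point, in m); z points along the fingers, y is the line along which they close (so a half turn about z gives the same grasp; the last joint's range is limited). The gripper opens to 94 mm and grips with 3 to 60 N. Pads are 16 mm wide; open, the fingers measure 119 mm over their backs; the gripper's body (75 mm by 177 mm) begins 78 mm behind the grasp point.
Start: joints at [1.098, 0.087, 1.371, -0, 1.684, -0.103], TCP at [0.199, 0.513, 0.206] pointing down, gripper open.
Joint ranges: [-3.1, 3.1], [-0.76, 2.03], [0.27, 2.55], [-1.08, 4.22], [0.17, 2.65], [-2.57, 2.57]. Speed limits (rad/s): [2.79, 2.79, 3.14, 3.14, 3.14, 3.14].

### API

Orientations are given as [roll, pitch, yaw] about the fixed x, y, z axes, in that order (R = Rz(yaw) Ry(pitch) Rx(roll)).
In Python, from bench import * gives the robot as it stands.
- The arm moves only by the tool carry_out, never from a script. Its argument "commands" is a list of rows, each a list of 6 numbers: the shift along the tool's x, y, z in m, then the turn, a rotation vector about the tool's x, y, z in rad. In form: [[tx, ty, tz, rx, ry, rz], ...]. A call has exactly 5 rows; each row is the pose to reach, as a shift and turn from the pose commanded when the call began, along the tool's axes at that moment; what a row does not reach only later rows make up. A row lasts 1/10 s, in which the tool goes at most 50 mm and 8.59 degrees, less where a joint would pass 70% of its speed; a pose out of reach is approached as far as the arm can. A call with a gripper value outside its range is refused whole. "jaw" is the opening, from 0 (shut) to 1 (fully open), set as the call begins (left out, the last holds). The fingers move at their own pace and stop on an object; the grip force is fixed at half the most. Time passes only in rows, so rows that repeat a pose let the fingers close, or fill a call up. It gives the time, the measured TCP pose, the force, the opening and the grip force at its end, in the units of the state.
- get_obs(): the state, without advancing time (a new reading comes with each control period).
- snapshot(name): name is "scene" or "top" or "wrist"; returns a dict with "img" (420x560x3 uint8, red, green, blue), "range_z" (420x560 float32, m along the optical axis (not along the pixel's ray), 0 where there is no reading), "fx", "fy", "cx", "cy" (pixels), "R" (3x3) and "t" (3): a world point X has camera coordinates R X + t. Camera axes: x right, y down, z forward; pixel columns grow to the right and rows downward; lengths in m; the calibration is good to about 2 mm. A picture is of the moment at which its call begins.
- close_job(): hands the job in; it is judged then, once.
The state is a dict: "time": time; "joint_positions": joint angles; "qvel": joint speeds; "joint_torque": joint torques, N m; "tool_pos": TCP position; "ee_rot": TCP orientation; "wrist_force": force on the tool from outside, world axes, zero at the start; "wrist_torque": the same for the moment, N m; "width": finger opening in m; "finger_force": force on a finger pad.
Only numpy, scipy, OpenCV 4.12 (cv2) and the standard library are available. Lean on these libraries where they do the work, as an engineer would, in place of code of your own. Each camera call takes 0.05 s, during which the arm holds its last target. There are 200 camera calls.

## Working session

There is one attempt and no reset: what is moved stays moved. The work goes in short steps, Python scripts to look and compute and a tool call to move; the robot and the scene stay as the last step left them, time stands still between calls to the robot, and variables do not carry over. Pictures are saved under pics/ and viewed, at most 10 in all, crops included, and the job is handed in when it is done.

Besides the shell and the picture viewer there is one more tool, called after "Request:" as a command line: name --pt "numbers of a row" for each row, then --argument value for the rest. carry_out: Moves the arm, as the interface text tells. Its arguments: {"type":"object","properties":{"commands":{"type":"array","items":{"type":"array","items":{"type":"number"}}},"jaw":{"type":"number"}},"required":["commands"]}

```bash
mkdir -p pics; ls
cat > h.py <<'E'
from bench import *
import numpy as np, cv2
from scipy.spatial.transform import Rotation as Ro
def snap(n,f=None):
    s=snapshot(n)
    if f: cv2.imwrite(f,s["img"][:,:,::-1])
    np.savez(f"last_{n}.npz",**s); return s
def cloud(s):
    z=s["range_z"];v,u=np.indices(z.shape)
    c=np.stack([(u-s["cx"])/s["fx"]*z,(v-s["cy"])/s["fy"]*z,z],-1)
    w=(c-s["t"])@s["R"]; w[z==0]=np.nan; return w
E
python3 - <<'E'
from h import *
print(get_obs())
a=snap("top","pics/top.png");b=snap("scene","pics/scene.png")
E
```

```text
pics
{'time': 0.0, 'joint_positions': array([ 1.09788605e+00,  8.79062582e-02,  1.37223045e+00,  6.89423749e-06,
        1.68362994e+00, -1.03098044e-01]), 'qvel': array([ 0.00108054, -0.0003044 , -0.00065633,  0.0011642 ,  0.00027648,
       -0.00036786]), 'joint_torque': array([-6.93080092e-04, -3.40175414e+01, -3.02432084e+01,  7.19077815e-02,
        3.25508905e-02, -1.43550951e-04]), 'tool_pos': array([0.19853855, 0.51231914, 0.20434292]), 'ee_rot': array([-3.13943091e+00, -2.30553259e-04,  2.77178094e+00]), 'wrist_force': array([-0.19043424,  0.53714281,  0.83077413]), 'wrist_torque': array([-0.00028449,  0.03649405,  0.02485658]), 'finger_force': 0.0, 'width': 0.09413249008416087}
```

View pics/top.png

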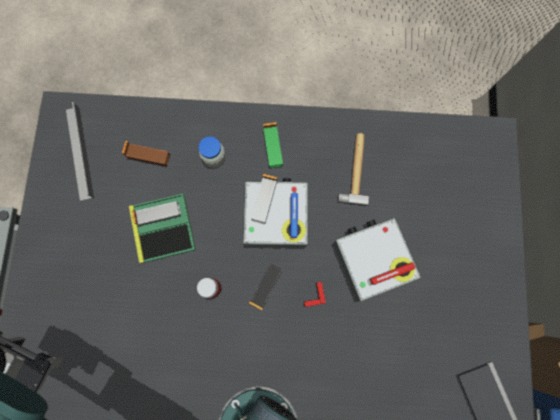

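View pics/scene.png

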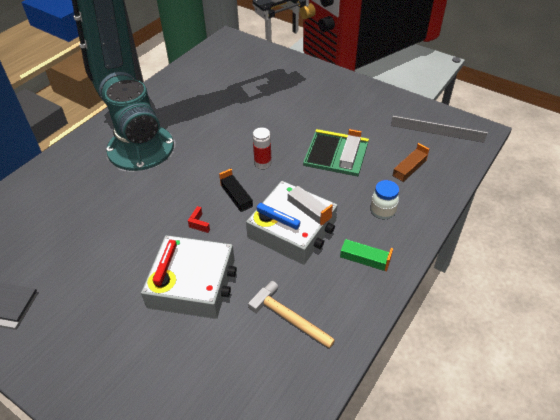

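The top picture's possible brackets are:
- grey with an orange tab, lying on the blue isolator (265,198), tab at (270,177)
- brown (147,153)
- green (273,145)
- black (265,287)
- the stored bracket (157,213)

By the description I want the grey one on the isolator. The red handle is at (392,273), with its pivot at about (404,269). The blue handle is at (294,215), with its pivot at (293,231). The tray's yellow rim is on the left at (136,233), and the free black lane is at (165,243). Next I'll measure and check a crop.

Run:
```python
from h import *
s=dict(np.load("last_top.npz"));w=cloud(s);im=s["img"]
hsv=cv2.cvtColor(im,cv2.COLOR_RGB2HSV).astype(int);H,S,V=[hsv[...,i] for i in range(3)];Z=w[...,2]
def box(n,u0,u1,v0,v1,m):
    q=np.zeros(m.shape,bool);q[v0:v1,u0:u1]=1;p=w[q&m];p=p[~np.isnan(p[:,0])]
    r=cv2.minAreaRect((p[:,:2]*1000).astype(np.float32))
    print(n,len(p),"mean",p.mean(0).round(4),"rect c",np.round(r[0],1),"size",np.round(r[1],1),"ang",round(r[2],1),"z",np.percentile(p[:,2],[5,50,95]).round(3))
face=abs(Z-.07)<.008
box("redface",325,430,210,310,face); box("blueface",235,320,170,255,face)
bl=(H>100)&(H<125)&(S>150); rd=((H<8)|(H>172))&(S>150); og=(H>8)&(H<22)&(S>150); ye=(H>23)&(H<33)&(S>120)
gn=(H>45)&(H<80)&(S>100)
box("bluebar",280,305,180,245,bl&(Z>.09)); box("redbar",360,420,255,290,rd&(Z>.09))
box("reddotR",378,392,222,238,rd);box("grdotR",357,368,279,292,gn);box("reddotB",289,300,183,193,rd);box("grdotB",246,256,224,236,gn)
box("tubeTop",245,285,170,225,(S<60)&(abs(Z-.1)<.008)); box("tab",255,282,168,185,og)
box("tubeblob",245,285,165,228,(Z>.085)&~bl)
box("yellow",125,150,195,270,ye); box("mat",137,195,220,262,(V<50)&(Z<.012));box("tray",120,200,185,270,gn|ye)
box("stored",130,185,197,228,(Z>.026)); box("can",190,225,272,305,Z>.1);box("blackbr",245,285,260,312,Z>.015);box("jar",195,228,133,170,Z>.06);box("hammer",335,375,130,210,Z>.008)
box("square",298,330,278,310,Z>.012);box("green",255,290,118,170,Z>.015)
cv2.imwrite("pics/crop.png",cv2.resize(im[120:310,120:440,::-1],None,fx=2.5,fy=2.5,interpolation=3))
```

```text
redface 3805 mean [ 0.4762 -0.2963  0.0712] rect c [ 474.2 -302.6] size [180.6 181.2] ang 23.7 z [0.067 0.071 0.075]
blueface 2983 mean [ 0.5794 -0.0147  0.0711] rect c [587.1 -13.4] size [180.4 180.4] ang 2.2 z [0.067 0.071 0.075]
bluebar 141 mean [ 0.5558 -0.0647  0.109 ] rect c [574.7 -63.5] size [116.9  19.2] ang 3.5 z [0.105 0.109 0.113]
redbar 201 mean [ 0.4365 -0.3413  0.109 ] rect c [ 432.9 -333.1] size [ 19.  119.7] ang 23.4 z [0.105 0.109 0.112]
reddotR 8 mean [ 0.5558 -0.3219  0.0729] rect c [ 556.2 -321.3] size [6.7 6.3] ang 6.4 z [0.069 0.073 0.076]
grdotR 13 mean [ 0.4001 -0.2619  0.0721] rect c [ 399.8 -262.4] size [8.1 8.5] ang 3.8 z [0.07  0.072 0.075]
reddotB 6 mean [ 0.6565 -0.0613  0.0712] rect c [656.6 -61.3] size [6.4 2.9] ang 2.7 z [0.07  0.071 0.072]
grdotB 11 mean [0.5337 0.0519 0.0722] rect c [534.   51.5] size [8.  7.6] ang 51.7 z [0.068 0.073 0.076]
tubeTop 630 mean [0.6154 0.0217 0.1004] rect c [616.9  21.6] size [ 40.  124.5] ang 78.2 z [0.097 0.1   0.104]
tab 19 mean [0.6743 0.0087 0.1182] rect c [674.4   8.8] size [34.  2.] ang 78.3 z [0.113 0.119 0.12
[... 505 characters left out ...]
 [ 41.7 126.9] ang 17.3 z [0.03  0.034 0.05 ]
can 316 mean [0.3681 0.1523 0.124 ] rect c [367.9 153.2] size [46.4 48. ] ang 5.2 z [0.113 0.125 0.129]
blackbr 652 mean [0.3813 0.0026 0.0315] rect c [382.1   2.4] size [ 40. 126.] ang 65.6 z [0.026 0.031 0.046]
jar 472 mean [0.758  0.1849 0.0855] rect c [760.1 185.6] size [65.4 64.7] ang 77.5 z [0.063 0.09  0.094]
hammer 797 mean [ 0.7223 -0.2455  0.0236] rect c [ 747.8 -241.2] size [ 94.6 220. ] ang 87.3 z [0.015 0.024 0.029]
square 205 mean [ 0.3612 -0.1426  0.0296] rect c [ 367.8 -131.6] size [59.5 58.6] ang 12.8 z [0.023 0.03  0.034]
green 566 mean [0.8037 0.0096 0.0317] rect c [802.    9.1] size [127.9  39.9] ang 12.2 z [0.027 0.031 0.047]
```

View pics/crop.png

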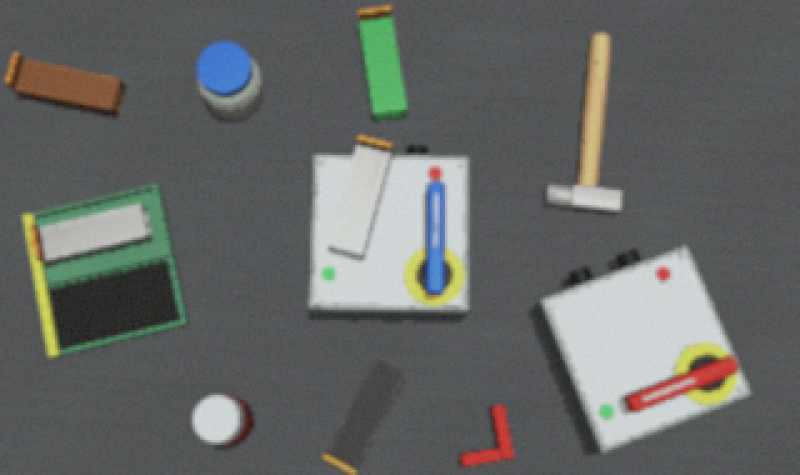

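The crop confirms the choice: a grey tube with an orange tab at crop (360,200), tab at (373,143), lying on the blue isolator. The sizes match (180 mm faces, 40 x 126 mm bracket, top at 0.100 m). I'll write a planner that converts world targets into rows.

```bash
cat >> h.py <<'E'
def rows(goals,start=None):
    """goals: (x,y,z,yawdeg) in m, one per call; prints last row in tool axes at each call start"""
    if start is None:
        o=get_obs(); start=(*o["tool_pos"],np.degrees(o["ee_rot"][2])); print("at",np.round(start,4),"roll/pitch",o["ee_rot"][:2].round(4))
    c=np.array(start,float)
    for g in goals:
        g=np.array(g,float);R=Ro.from_euler("xyz",[np.pi,0,np.radians(c[3])])
        d=R.inv().apply(g[:3]-c[:3]);a=-np.radians((g[3]-c[3]+180)%360-180)
        print("row5",d.round(4),"rz",round(a,4),"| per row",(d/5).round(4),round(a/5,4)," len",round(np.linalg.norm(d),3)); c=g
E
python3 - <<'E'
from h import *
o=get_obs();s=np.array([*o["tool_pos"],np.degrees(o["ee_rot"][2])]);t=np.array([.6182,.0214,.204,-11.8])
rows([s+(t-s)*k/4 for k in (1,2,3,4)])
E
```

```text
at [  0.1986   0.5124   0.2044 158.8117] roll/pitch [-3.1396e+00 -2.0000e-04]
row5 [-1.422e-01 -7.650e-02  1.000e-04] rz 0.7444 | per row [-0.0284 -0.0153  0.    ] 0.1489  len 0.161
row5 [-1.564e-01  4.000e-02  1.000e-04] rz 0.7444 | per row [-0.0313  0.008   0.    ] 0.1489  len 0.161
row5 [-8.790e-02  1.354e-01  1.000e-04] rz 0.7444 | per row [-0.0176  0.0271  0.    ] 0.1489  len 0.161
row5 [2.710e-02 1.592e-01 1.000e-04] rz 0.7444 | per row [0.0054 0.0318 0.    ] 0.1489  len 0.161
```

Request:
carry_out --pt "-0.028 -0.015 0 0 0 0.149" --pt "-0.057 -0.031 0 0 0 0.298" --pt "-0.085 -0.046 0 0 0 0.447" --pt "-0.114 -0.061 0 0 0 0.596" --pt "-0.142 -0.0765 0 0 0 0.744" --jaw 0.75

```text
time: 0.6
tool_pos: [0.304, 0.389, 0.2049]
ee_rot: [-3.141, 0.0, 2.022]
wrist_force: [0.2, 0.4, 0.1]
width: 0.0705
finger_force: 0.0
```

Request:
carry_out --pt "-0.031 0.008 0 0 0 0.149" --pt "-0.063 0.016 0 0 0 0.298" --pt "-0.094 0.024 0 0 0 0.447" --pt "-0.125 0.032 0 0 0 0.596" --pt "-0.156 0.04 0 0 0 0.744"

```text
time: 1.1
tool_pos: [0.4087, 0.2666, 0.205]
ee_rot: [-3.141, 0.0, 1.278]
wrist_force: [0.4, 0.5, 0.2]
width: 0.0703
finger_force: 0.0
```

Request:
carry_out --pt "-0.018 0.027 0 0 0 0.149" --pt "-0.035 0.054 0 0 0 0.298" --pt "-0.053 0.081 0 0 0 0.447" --pt "-0.07 0.108 0 0 0 0.596" --pt "-0.088 0.135 0 0 0 0.744"

```text
time: 1.6
tool_pos: [0.5133, 0.1441, 0.2049]
ee_rot: [-3.141, 0.001, 0.534]
wrist_force: [0.6, 1.0, 0.3]
width: 0.0705
finger_force: 0.0
```

Request:
carry_out --pt "0.005 0.032 0 0 0 0.149" --pt "0.011 0.064 0 0 0 0.298" --pt "0.016 0.095 0 0 0 0.447" --pt "0.022 0.127 0 0 0 0.596" --pt "0.027 0.159 0 0 0 0.744"

```text
time: 2.1
tool_pos: [0.6182, 0.0217, 0.2047]
ee_rot: [3.142, 0.001, -0.21]
wrist_force: [0.6, -0.0, 0.1]
width: 0.0705
finger_force: 0.0
```

Run:
```python
from h import *
snap("wrist","pics/w1.png")
s=dict(np.load("last_wrist.npz"));w=cloud(s);m=(w[...,2]>.09)&(w[...,2]<.106)&(np.linalg.norm(w[...,:2]-[.615,.022],axis=-1)<.08)&(cv2.cvtColor(s["img"],cv2.COLOR_RGB2HSV)[...,1]<70)
p=w[m];r=cv2.minAreaRect((p[:,:2]*1000).astype(np.float32));print(len(p),r,p.mean(0))
rows([(.6182,.0214,.11,-11.8),(.6182,.0214,.08,-11.8)])
```

```text
5453 ((608.7556762695312, -6.13726806640625), (100.051025390625, 118.6941909790039), 78.51554870605469) [0.61763046 0.01987195 0.10109999]
at [  0.6207   0.0171   0.2036 -12.5569] roll/pitch [ 3.1383e+00 -9.0000e-04]
row5 [-0.0033 -0.0037  0.0936] rz -0.0132 | per row [-0.0007 -0.0007  0.0187] -0.0026  len 0.094
row5 [ 0.   -0.    0.03] rz -0.0 | per row [ 0.    -0.     0.006] -0.0  len 0.03
```

View pics/w1.png

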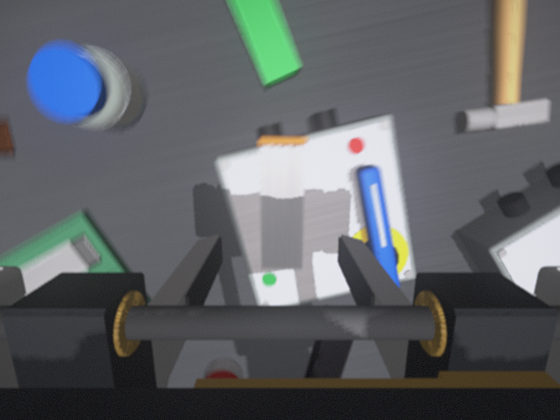

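The wrist view shows the grey tube at about (283,210), tab at (283,140), between the open fingers with the blue bar clear to the right at (378,215). The arm was still settling, so I'll read it again and refine.

Run:
```python
from h import *
for k in range(3): snap("wrist")
s=dict(np.load("last_wrist.npz"));w=cloud(s);m=((abs(w[...,2]-.1)<.006)&(np.linalg.norm(w[...,:2]-[.615,.022],axis=-1)<.085)&(cv2.cvtColor(s["img"],cv2.COLOR_RGB2HSV)[...,1]<70)).astype(np.uint8)
m=cv2.morphologyEx(m,cv2.MORPH_OPEN,np.ones((5,5)));n,l,st,_=cv2.connectedComponentsWithStats(m);k=1+st[1:,4].argmax()
p=w[l==k];r=cv2.minAreaRect((p[:,:2]*1000).astype(np.float32));print(len(p),np.round(r[0],1),np.round(r[1],1),r[2],p.mean(0).round(4))
rows([(.6182,.0214,.11,-11.8),(.6182,.0214,.08,-11.8)])
```

```text
5266 [615.   23.2] [ 40.1 119. ] 78.4598159790039 [0.6179 0.0225 0.1012]
at [  0.6175   0.0224   0.2043 -11.6846] roll/pitch [-3.1413e+00  2.4000e-03]
row5 [0.0009 0.0008 0.0943] rz 0.002 | per row [0.0002 0.0002 0.0189] 0.0004  len 0.094
row5 [ 0.   -0.    0.03] rz -0.0 | per row [ 0.    -0.     0.006] -0.0  len 0.03
```

Request:
carry_out --pt "0.0 0 0.02 0 0 0" --pt "0 0 0.05 0 0 0" --pt "0 0 0.08 0 0 0" --pt "0 0 0.105 0 0 0" --pt "0 0 0.115 0 0 0"

```text
time: 2.8
tool_pos: [0.615, 0.0242, 0.0872]
ee_rot: [3.141, 0.006, -0.202]
wrist_force: [0.1, -0.9, -0.8]
width: 0.0704
finger_force: 0.0
```

Request:
carry_out --pt "0 0 0.003 0 0 0" --pt "0 0 0.007 0 0 0" --pt "0 0 0.009 0 0 0" --pt "0 0 0.009 0 0 0" --pt "0 0 0.009 0 0 0"

```text
time: 3.3
tool_pos: [0.6183, 0.0227, 0.0825]
ee_rot: [-3.141, -0.002, -0.204]
wrist_force: [0.1, 0.4, -0.4]
width: 0.0704
finger_force: 0.0
```

Request:
carry_out --pt "0 0 0 0 0 0" --pt "0 0 0 0 0 0" --pt "0 0 0 0 0 0" --pt "0 0 0 0 0 0" --pt "0 0 0 0 0 0" --jaw 0.2

```text
time: 3.8
tool_pos: [0.6177, 0.0223, 0.0815]
ee_rot: [3.141, -0.0, -0.204]
wrist_force: [-0.9, -1.0, 0.8]
width: 0.0399
finger_force: 30.0
```

Request:
carry_out --pt "0 0 0 0 0 0" --pt "0 0 0 0 0 0" --pt "0 0 0 0 0 0" --pt "0 0 0 0 0 0" --pt "0 0 0 0 0 0"

```text
time: 4.3
tool_pos: [0.6177, 0.0223, 0.0815]
ee_rot: [3.141, -0.0, -0.204]
wrist_force: [-0.7, -2.7, 0.2]
width: 0.0401
finger_force: 30.0
```

Run:
```python
from h import *
s=np.array([.6177,.0223,.2015,-11.7]);t=np.array([.4928,.3076,.16,107.3])
rows([s+(t-s)*k/3 for k in (1,2,3)],s)
```

```text
row5 [-0.0601 -0.0847  0.0138] rz -0.6923 | per row [-0.012  -0.0169  0.0028] -0.1385  len 0.105
row5 [ 0.0078 -0.1035  0.0138] rz -0.6923 | per row [ 0.0016 -0.0207  0.0028] -0.1385  len 0.105
row5 [ 0.0721 -0.0747  0.0138] rz -0.6923 | per row [ 0.0144 -0.0149  0.0028] -0.1385  len 0.105
```

Request:
carry_out --pt "0 0 -0.01 0 0 0" --pt "0 0 -0.035 0 0 0" --pt "0 0 -0.07 0 0 0" --pt "0 0 -0.105 0 0 0" --pt "0 0 -0.12 0 0 0"

```text
time: 4.8
tool_pos: [0.6192, 0.0235, 0.2056]
ee_rot: [-3.139, -0.006, -0.203]
wrist_force: [-0.1, -0.4, -3.0]
width: 0.04
finger_force: 30.0
```

Request:
carry_out --pt "0 0 0 0 0 0" --pt "0 0 0 0 0 0" --pt "0 0 0 0 0 0" --pt "0 0 0 0 0 0" --pt "0 0 0 0 0 0"

```text
time: 5.3
tool_pos: [0.6171, 0.0228, 0.1997]
ee_rot: [3.141, 0.003, -0.204]
wrist_force: [0.9, -0.1, -3.4]
width: 0.0399
finger_force: 30.0
```

Request:
carry_out --pt "-0.012 -0.017 0 0 0 -0.138" --pt "-0.024 -0.034 0 0 0 -0.277" --pt "-0.036 -0.051 0 0 0 -0.415" --pt "-0.048 -0.068 0 0 0 -0.554" --pt "-0.06 -0.085 0 0 0 -0.692"

```text
time: 5.8
tool_pos: [0.5757, 0.1188, 0.2009]
ee_rot: [-3.141, 0.001, 0.493]
wrist_force: [0.2, 0.3, -3.0]
width: 0.0394
finger_force: 30.0
```

Request:
carry_out --pt "0.0016 -0.021 0 0 0 -0.138" --pt "0.003 -0.041 0 0 0 -0.277" --pt "0.005 -0.062 0 0 0 -0.415" --pt "0.006 -0.083 0 0 0 -0.554" --pt "0.008 -0.1035 0 0 0 -0.692"

```text
time: 6.3
tool_pos: [0.5341, 0.214, 0.201]
ee_rot: [-3.141, 0.0, 1.185]
wrist_force: [0.7, -0.1, -2.7]
width: 0.0396
finger_force: 30.0
```

Request:
carry_out --pt "0.0144 -0.015 0 0 0 -0.138" --pt "0.029 -0.03 0.005 0 0 -0.277" --pt "0.043 -0.045 0.015 0 0 -0.415" --pt "0.058 -0.06 0.03 0 0 -0.554" --pt "0.072 -0.0747 0.045 0 0 -0.692"

```text
time: 6.8
tool_pos: [0.4927, 0.3092, 0.1559]
ee_rot: [3.141, -0.0, 1.878]
wrist_force: [0.2, -1.0, -3.9]
width: 0.0398
finger_force: 30.0
```

Request:
carry_out --pt "0 0 0 0 0 0" --pt "0 0 0 0 0 0" --pt "0 0 0 0 0 0" --pt "0 0 0 0 0 0" --pt "0 0 0 0 0 0"

```text
time: 7.3
tool_pos: [0.4939, 0.3078, 0.1574]
ee_rot: [3.14, -0.0, 1.87]
wrist_force: [-0.6, -0.6, -3.9]
width: 0.0398
finger_force: 30.0
```

Run:
```python
from h import *
rows([(.4928,.3076,.07,107.3),(.4928,.3076,.018,107.3)])
snap("wrist","pics/w2.png")
```

```text
at [  0.4939   0.3078   0.1574 107.1508] roll/pitch [ 3.14e+00 -2.00e-04]
row5 [ 0.0001 -0.0011  0.0874] rz -0.0026 | per row [ 0.     -0.0002  0.0175] -0.0005  len 0.087
row5 [ 0.    -0.     0.052] rz -0.0 | per row [ 0.     -0.      0.0104] -0.0  len 0.052
```

View pics/w2.png

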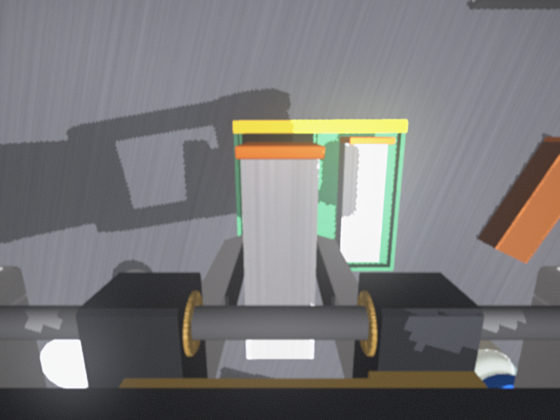

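The held bracket (280,250) hangs over the free lane, its tab (280,152) toward the yellow rim (320,126) and parallel to the stored one (368,200). I'll lower it, and then the force should confirm contact.

Request:
carry_out --pt "0 -0.001 0.02 0 0 0" --pt "0 -0.001 0.05 0 0 0" --pt "0 -0.001 0.08 0 0 0" --pt "0 -0.001 0.105 0 0 0" --pt "0 -0.001 0.12 0 0 0"

```text
time: 7.85
tool_pos: [0.4912, 0.3071, 0.0341]
ee_rot: [-3.138, 0.001, 1.871]
wrist_force: [0.6, -0.3, -4.4]
width: 0.0397
finger_force: 30.0
```

Request:
carry_out --pt "0 0 0.006 0 0 0" --pt "0 0 0.013 0 0 0" --pt "0 0 0.018 0 0 0" --pt "0 0 0.02 0 0 0" --pt "0 0 0.02 0 0 0"

```text
time: 8.35
tool_pos: [0.4925, 0.3082, 0.017]
ee_rot: [3.141, -0.0, 1.872]
wrist_force: [0.7, 0.1, -3.7]
width: 0.0398
finger_force: 30.0
```

Request:
carry_out --pt "0 0 0 0 0 0" --pt "0 0 0 0 0 0" --pt "0 0 0 0 0 0" --pt "0 0 0 0 0 0" --pt "0 0 0 0 0 0"

```text
time: 8.85
tool_pos: [0.4922, 0.3081, 0.0166]
ee_rot: [3.141, -0.0, 1.872]
wrist_force: [-0.3, 0.3, -3.2]
width: 0.0395
finger_force: 30.0
```

Request:
carry_out --pt "0 0 0.0005 0 0 0" --pt "0 0 0.001 0 0 0" --pt "0 0 0.0015 0 0 0" --pt "0 0 0.0015 0 0 0" --pt "0 0 0.0015 0 0 0"

```text
time: 9.35
tool_pos: [0.4922, 0.3081, 0.0155]
ee_rot: [3.141, -0.0, 1.872]
wrist_force: [-1.7, -0.8, 0.7]
width: 0.0396
finger_force: 30.0
```

Request:
carry_out --pt "0 0 0 0 0 0" --pt "0 0 0 0 0 0" --pt "0 0 0 0 0 0" --pt "0 0 0 0 0 0" --pt "0 0 0 0 0 0" --jaw 0.53

```text
time: 9.85
tool_pos: [0.4924, 0.3081, 0.0151]
ee_rot: [3.141, -0.0, 1.872]
wrist_force: [-0.6, 0.6, 0.1]
width: 0.0497
finger_force: 0.0
```

Request:
carry_out --pt "0 0 -0.01 0 0 0" --pt "0 0 -0.03 0 0 0" --pt "0 0 -0.065 0 0 0" --pt "0 0 -0.11 0 0 0" --pt "0 0 -0.15 0 0 0"

```text
time: 10.35
tool_pos: [0.4922, 0.308, 0.1677]
ee_rot: [3.14, -0.0, 1.872]
wrist_force: [1.2, 0.3, 1.0]
width: 0.0499
finger_force: 0.0
```

Request:
carry_out --pt "0 0 -0.03 0 0 0" --pt "0 0 -0.04 0 0 0" --pt "0 0 -0.04 0 0 0" --pt "0 0 -0.04 0 0 0" --pt "0 0 -0.04 0 0 0" --jaw 0

```text
time: 10.85
tool_pos: [0.4911, 0.3075, 0.2021]
ee_rot: [-3.137, 0.001, 1.872]
wrist_force: [-0.5, 0.9, -1.0]
width: 0.0136
finger_force: 0.0
```

Run:
```python
from h import *
s=snap("wrist");w=cloud(s);g=cv2.cvtColor(s["img"],cv2.COLOR_RGB2HSV)
d=np.linalg.norm(w[...,:2]-[.4935,.305],axis=-1)<.085
m=(d&(abs(w[...,2]-.034)<.006)&(g[...,1]<70)).astype(np.uint8)
m=cv2.morphologyEx(m,cv2.MORPH_OPEN,np.ones((5,5)));n,l,st,_=cv2.connectedComponentsWithStats(m)
for k in range(1,n):
  if st[k,4]>500:
    p=w[l==k];r=cv2.minAreaRect((p[:,:2]*1000).astype(np.float32));print(st[k,4],np.round(r[0],1),np.round(r[1],1),r[2],p.mean(0).round(4))
# red push plan: pivot, phi = tool angle about pivot at radius 75
C=np.array([.4742,-.3026]);psi=np.radians(23.6);P=C+np.array([[np.cos(psi),-np.sin(psi)],[np.sin(psi),np.cos(psi)]])@[-.05,-.05];print("red pivot",P)
cur=np.array([*get_obs()["tool_pos"],107.3])
def pt(b,off=.010+.010,r=.08): # bar angle deg; tool on ccw side
    u=np.array([np.cos(np.radians(b)),np.sin(np.radians(b))]);return P+r*u+off*np.array([-u[1],u[0]])
a=pt(113.6,.035);t=np.array([*a,.2,158.8-0]);cur[2]=.2
for f in (1/3,2/3,1): pass
rows([cur+(t-cur)*f for f in (1/3,2/3,1)],cur)
print("start",a)
for b in (113.6,98.6,83.6,68.6,53.6,38.6,28.6,23.6): print(b,pt(b).round(4))
```

```text
3484 [493.7 306.2] [ 40.  118.2] 17.2902774810791 [0.492  0.3107 0.0352]
1257 [564.1 327.8] [20.6 99.4] 17.76092529296875 [0.5618 0.3283 0.035 ]
red pivot [ 0.44839932 -0.36843559]
row5 [-0.1857 -0.0951 -0.    ] rz -0.2996 | per row [-0.0371 -0.019  -0.    ] -0.0599  len 0.209
row5 [-0.1493 -0.1457 -0.    ] rz -0.2996 | per row [-0.0299 -0.0291 -0.    ] -0.0599  len 0.209
row5 [-0.0996 -0.1833 -0.    ] rz -0.2996 | per row [-0.0199 -0.0367 -0.    ] -0.0599  len 0.209
start [ 0.3842987  -0.30913879]
113.6 [ 0.398  -0.3031]
98.6 [ 0.4167 -0.2923]
83.6 [ 0.4374 -0.2867]
68.6 [ 0.459  -0.2867]
53.6 [ 0.4798 -0.2922]
38.6 [ 0.4984 -0.3029]
28.6 [ 0.5091 -0.3126]
23.6 [ 0.5137 -0.3181]
```

The bracket lies at (0.494, 0.306), within about 1 mm of the lane's centre, flat. Now over to the red handle with shut fingers.

Request:
carry_out --pt "-0.037 -0.019 0 0 0 -0.06" --pt "-0.074 -0.038 0 0 0 -0.12" --pt "-0.111 -0.057 0 0 0 -0.18" --pt "-0.149 -0.076 0 0 0 -0.24" --pt "-0.186 -0.095 0 0 0 -0.3"

```text
time: 11.4
tool_pos: [0.4554, 0.1007, 0.2033]
ee_rot: [-3.139, -0.001, 2.175]
wrist_force: [0.6, -0.7, 0.3]
width: 0.0008
finger_force: 0.0
```

Request:
carry_out --pt "-0.03 -0.029 0 0 0 -0.06" --pt "-0.06 -0.058 0 0 0 -0.12" --pt "-0.09 -0.087 0 0 0 -0.18" --pt "-0.119 -0.117 0 0 0 -0.24" --pt "-0.149 -0.146 0 0 0 -0.3"

```text
time: 11.9
tool_pos: [0.4192, -0.1045, 0.2036]
ee_rot: [-3.141, -0.002, 2.474]
wrist_force: [-0.5, -0.4, -0.7]
width: 0.0004
finger_force: 0.0
```

Request:
carry_out --pt "-0.02 -0.037 0 0 0 -0.06" --pt "-0.04 -0.073 0 0 0 -0.12" --pt "-0.06 -0.11 0 0 0 -0.18" --pt "-0.08 -0.147 0 0 0 -0.24" --pt "-0.1 -0.183 0 0 0 -0.3"

```text
time: 12.4
tool_pos: [0.3841, -0.31, 0.2034]
ee_rot: [3.14, -0.002, 2.774]
wrist_force: [1.5, -0.3, -0.0]
width: 0.0007
finger_force: 0.0
```

Request:
carry_out --pt "0 0 0 0 0 0" --pt "0 0 0 0 0 0" --pt "0 0 0 0 0 0" --pt "0 0 0 0 0 0" --pt "0 0 0 0 0 0"

```text
time: 12.9
tool_pos: [0.3856, -0.3077, 0.2051]
ee_rot: [3.141, 0.0, 2.774]
wrist_force: [-0.8, -0.1, 0.7]
width: 0.0005
finger_force: 0.0
```

Run:
```python
from h import *
Y=158.8;z=.09
rows([(.3843,-.3091,z,Y)])
rows([(.398,-.3031,z,Y),(.4167,-.2923,z,Y),(.4374,-.2867,z,Y),(.459,-.2867,z,Y),(.4798,-.2922,z,Y),(.4984,-.3029,z,Y),(.5091,-.3126,z,Y)],(.3843,-.3091,z,Y))
```

```text
at [  0.3856  -0.3077   0.2051 158.9135] roll/pitch [3.1415e+00 3.0000e-04]
row5 [ 0.0007 -0.0018  0.1151] rz 0.002 | per row [ 0.0001 -0.0004  0.023 ] 0.0004  len 0.115
row5 [-0.0106  0.0105  0.    ] rz -0.0 | per row [-0.0021  0.0021  0.    ] -0.0  len 0.015
row5 [-0.0135  0.0168  0.    ] rz -0.0 | per row [-0.0027  0.0034  0.    ] -0.0  len 0.022
row5 [-0.0173  0.0127  0.    ] rz -0.0 | per row [-0.0035  0.0025  0.    ] -0.0  len 0.021
row5 [-0.0201  0.0078  0.    ] rz -0.0 | per row [-0.004   0.0016  0.    ] -0.0  len 0.022
row5 [-0.0214  0.0024  0.    ] rz -0.0 | per row [-0.0043  0.0005  0.    ] -0.0  len 0.022
row5 [-0.0212 -0.0032 -0.    ] rz -0.0 | per row [-0.0042 -0.0006 -0.    ] -0.0  len 0.021
row5 [-0.0135 -0.0052 -0.    ] rz -0.0 | per row [-0.0027 -0.001  -0.    ] -0.0  len 0.014
```

Request:
carry_out --pt "0 -0.001 0.02 0 0 0" --pt "0 -0.001 0.055 0 0 0" --pt "0 -0.001 0.09 0 0 0" --pt "0 -0.001 0.11 0 0 0" --pt "0 -0.001 0.114 0 0 0"

```text
time: 13.4
tool_pos: [0.3836, -0.3074, 0.0879]
ee_rot: [3.139, -0.005, 2.773]
wrist_force: [-0.7, -0.5, 0.7]
width: 0.0003
finger_force: 0.0
```

Request:
carry_out --pt "-0.005 0.005 0 0 0 0" --pt "-0.0105 0.0105 0 0 0 0" --pt "-0.017 0.019 0 0 0 0" --pt "-0.024 0.027 0 0 0 0" --pt "-0.033 0.034 0 0 0 0"

```text
time: 13.9
tool_pos: [0.428, -0.2914, 0.0925]
ee_rot: [-3.137, 0.001, 2.772]
wrist_force: [-4.4, -3.6, -1.3]
width: 0.0009
finger_force: 2.1
```

Request:
carry_out --pt "-0.0085 0.006 0 0 0 0" --pt "-0.0185 0.01 0 0 0 0" --pt "-0.0285 0.014 0 0 0 0" --pt "-0.039 0.015 0 0 0 0" --pt "-0.05 0.016 0 0 0 0"

```text
time: 14.4
tool_pos: [0.482, -0.293, 0.0913]
ee_rot: [3.141, 0.002, 2.772]
wrist_force: [-0.6, -0.4, -0.9]
width: 0.0006
finger_force: 0.2
```

```bash
cat >> h.py <<'E'
def bar(u0,u1,v0,v1,blue,P,f=None):
    s=snap("top",f);w=cloud(s);g=cv2.cvtColor(s["img"],cv2.COLOR_RGB2HSV).astype(int)
    H,S=g[...,0],g[...,1];m=((H>100)&(H<125) if blue else (H<8)|(H>172))&(S>140)&(w[...,2]>.09)&(w[...,2]<.12)
    m[:v0]=0;m[v1:]=0;m[:,:u0]=0;m[:,u1:]=0
    p=(w[m][:,:2]-P);print(len(p)); 
    if len(p)>15:
        r=cv2.minAreaRect((p*1000).astype(np.float32));c=p.mean(0);print("rect",r,"dir of mean",np.degrees(np.arctan2(c[1],c[0])).round(1))
    print("tool",get_obs()["tool_pos"].round(4),get_obs()["wrist_force"].round(1))
E
python3 -c "
from h import *
bar(325,430,210,310,False,[.4484,-.3684],'pics/t2.png')"
```

```text
13
tool [ 0.4835 -0.2936  0.0912] [ 0.5 -0.9 -0.1]
```

View pics/t2.png

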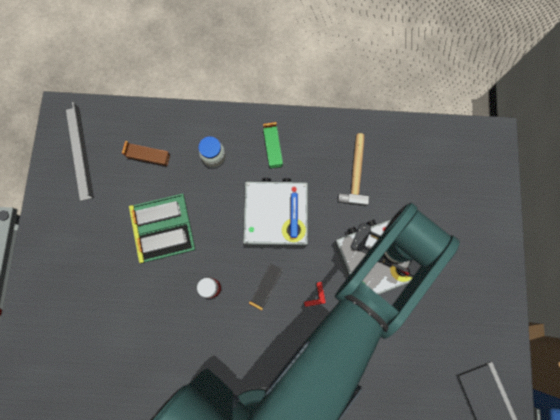

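The arm hides the red isolator at (380,260). The bracket lies in the tray at (163,242). The force has dropped, so the detent has likely snapped the handle over. I'll follow through to the end and lift away to look.

Request:
carry_out --pt "-0.01 -0.001 0 0 0 0" --pt "-0.021 -0.003 0 0 0 0" --pt "-0.028 -0.006 0 0 0 0" --pt "-0.032 -0.0075 0 0 0 0" --pt "-0.034 -0.008 0 0 0 0"

```text
time: 14.95
tool_pos: [0.5094, -0.3133, 0.0908]
ee_rot: [3.141, -0.0, 2.771]
wrist_force: [-0.4, -0.1, 0.7]
width: 0.0004
finger_force: 0.0
```

Request:
carry_out --pt "0 0.004 0 0 0 0" --pt "0.005 0.01 -0.02 0 0 0" --pt "0.005 0.01 -0.05 0 0 0" --pt "0.005 0.01 -0.085 0 0 0" --pt "0.005 0.01 -0.11 0 0 0"

```text
time: 15.45
tool_pos: [0.5083, -0.3014, 0.2036]
ee_rot: [-3.141, 0.002, 2.772]
wrist_force: [-0.1, -0.2, -0.2]
width: 0.0007
finger_force: 0.0
```

Run:
```python
from h import *
C=np.array([.5871,-.0134]);psi=np.radians(2.2);P=C+np.array([[np.cos(psi),-np.sin(psi)],[np.sin(psi),np.cos(psi)]])@[-.05,-.05];print("blue pivot",P)
def pt(b,off=-.020,r=.08):
    u=np.array([np.cos(np.radians(b)),np.sin(np.radians(b))]);return P+r*u+off*np.array([-u[1],u[0]])
o=get_obs();cur=np.array([*o["tool_pos"],np.degrees(o["ee_rot"][2])]);t=np.array([*pt(2.2,-.035),cur[2],137.2]);print(t)
rows([(cur+t)/2,t],cur)
L=[(*pt(2.2,-.035),.09,137.2)]+[(*pt(b),.09,137.2) for b in (2.2,17.2,32.2,47.2,62.2,77.2,87.2)]
R=Ro.from_euler("xyz",[np.pi,0,np.radians(137.2)])
print((R.inv().apply(np.array(L)[:,:3]-np.array(L[0])[:3])).round(4))
```

```text
blue pivot [ 0.53905624 -0.06528254]
[ 6.20340851e-01 -9.71857136e-02  2.03632853e-01  1.37200000e+02]
row5 [-0.0153  0.1155  0.    ] rz 0.1887 | per row [-0.0031  0.0231  0.    ] 0.0377  len 0.116
row5 [0.0066 0.1163 0.    ] rz 0.1887 | per row [0.0013 0.0233 0.    ] 0.0377  len 0.116
[[0.     0.     0.    ]
 [0.0106 0.0106 0.    ]
 [0.024  0.0275 0.    ]
 [0.0413 0.0403 0.    ]
 [0.0613 0.0482 0.    ]
 [0.0827 0.0506 0.    ]
 [0.104  0.0475 0.    ]
 [0.1174 0.0423 0.    ]]
```

Next I'll move above the blue start point at travel height, and from there check the red handle.

Request:
carry_out --pt "-0.003 0.023 0 0 0 0.038" --pt "-0.006 0.046 0 0 0 0.075" --pt "-0.009 0.069 0 0 0 0.113" --pt "-0.012 0.092 0 0 0 0.151" --pt "-0.015 0.1155 0 0 0 0.189"

```text
time: 15.95
tool_pos: [0.5639, -0.1982, 0.2011]
ee_rot: [3.141, -0.0, 2.581]
wrist_force: [-0.3, -0.1, -0.4]
width: 0.0006
finger_force: 0.0
```

Request:
carry_out --pt "0.001 0.023 0 0 0 0.038" --pt "0.003 0.047 0 0 0 0.075" --pt "0.004 0.08 0 0 0 0.113" --pt "0.005 0.105 0 0 0 0.151" --pt "0.0066 0.116 0 0 0 0.189"

```text
time: 16.45
tool_pos: [0.6202, -0.0949, 0.2008]
ee_rot: [3.141, -0.001, 2.395]
wrist_force: [0.2, -0.5, -0.6]
width: 0.0003
finger_force: 0.0
```

Request:
carry_out --pt "0 0 0 0 0 0" --pt "0 0 0 0 0 0" --pt "0 0 0 0 0 0" --pt "0 0 0 0 0 0" --pt "0 0 0 0 0 0"

```text
time: 16.95
tool_pos: [0.6195, -0.0983, 0.2011]
ee_rot: [3.142, 0.0, 2.393]
wrist_force: [-0.9, 0.5, -0.5]
width: 0.0005
finger_force: 0.0
```

Run:
```python
from h import *
bar(325,430,210,310,False,[.4484,-.3684],'pics/t3.png')
rows([(.6203,-.0972,.09,137.2)])
```

```text
218
rect ((33.34855651855469, 15.494224548339844), (118.70149230957031, 19.25133514404297), 23.736848831176758) dir of mean 31.2
tool [ 0.6195 -0.0982  0.2011] [-0.7  0.1 -0.5]
at [ 6.195000e-01 -9.820000e-02  2.011000e-01  1.371083e+02] roll/pitch [3.1415e+00 1.0000e-04]
row5 [1.000e-04 1.200e-03 1.111e-01] rz -0.0016 | per row [0.     0.0002 0.0222] -0.0003  len 0.111
```

View pics/t3.png

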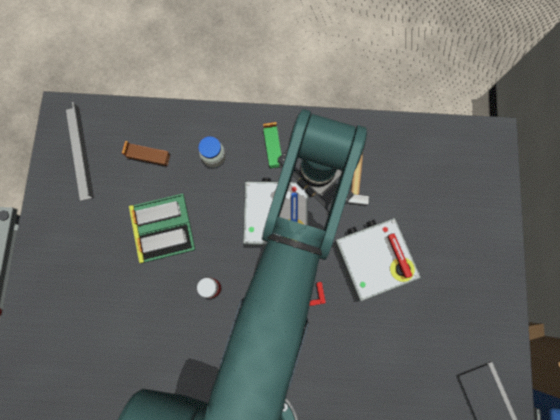

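The red bar runs from (404,269) to (392,238) and measures 23.7°, along the enclosure's +x, so it is fully off. Next is the blue handle.

Request:
carry_out --pt "0 0 0.02 0 0 0" --pt "0 0 0.055 0 0 0" --pt "0 0 0.09 0 0 0" --pt "0 0 0.106 0 0 0" --pt "0 0 0.11 0 0 0"

```text
time: 17.5
tool_pos: [0.6177, -0.0974, 0.0876]
ee_rot: [-3.139, -0.005, 2.393]
wrist_force: [-0.3, -0.5, -0.2]
width: 0.0005
finger_force: 0.0
```

Request:
carry_out --pt "0.005 0.005 0 0 0 0" --pt "0.0105 0.0105 0 0 0 0" --pt "0.017 0.019 0 0 0 0" --pt "0.024 0.0275 0 0 0 0" --pt "0.033 0.034 0 0 0 0"

```text
time: 18.0
tool_pos: [0.6191, -0.0518, 0.0927]
ee_rot: [-3.139, 0.004, 2.393]
wrist_force: [-1.5, -5.8, -0.2]
width: 0.0005
finger_force: 2.1
```

Request:
carry_out --pt "0.0085 0.006 0 0 0 0" --pt "0.0185 0.01 0 0 0 0" --pt "0.0285 0.014 0 0 0 0" --pt "0.039 0.0155 0 0 0 0" --pt "0.05 0.0165 0 0 0 0"

```text
time: 18.5
tool_pos: [0.593, -0.0026, 0.0915]
ee_rot: [3.14, -0.0, 2.394]
wrist_force: [0.4, 0.2, 0.4]
width: 0.0006
finger_force: 0.2
```

Request:
carry_out --pt "0.01 -0.001 0 0 0 0" --pt "0.021 -0.003 0 0 0 0" --pt "0.028 -0.006 0 0 0 0" --pt "0.032 -0.0075 0 0 0 0" --pt "0.034 -0.008 0 0 0 0"

```text
time: 19.0
tool_pos: [0.5623, 0.0133, 0.091]
ee_rot: [3.141, -0.0, 2.394]
wrist_force: [1.1, 0.6, 0.1]
width: 0.0004
finger_force: 0.0
```

Request:
carry_out --pt "0 0.004 0 0 0 0" --pt "-0.005 0.01 -0.02 0 0 0" --pt "-0.005 0.01 -0.05 0 0 0" --pt "-0.005 0.01 -0.085 0 0 0" --pt "-0.005 0.01 -0.11 0 0 0"

```text
time: 19.5
tool_pos: [0.5744, 0.017, 0.2034]
ee_rot: [3.14, 0.002, 2.393]
wrist_force: [-0.3, -1.3, -0.0]
width: 0.0005
finger_force: 0.0
```

Run:
```python
from h import *
o=get_obs();rows([(o["tool_pos"][0]-.05,.2,.21,137.2)])
```

```text
at [5.744000e-01 1.700000e-02 2.034000e-01 1.371349e+02] roll/pitch [3.1397e+00 2.0000e-03]
row5 [ 0.1612  0.1001 -0.0066] rz -0.0011 | per row [ 0.0322  0.02   -0.0013] -0.0002  len 0.19
```

Request:
carry_out --pt "0.02 0.012 0 0 0 0" --pt "0.055 0.034 0 0 0 0" --pt "0.095 0.06 0 0 0 0" --pt "0.13 0.08 0 0 0 0" --pt "0.16 0.1 0 0 0 0"

```text
time: 20.0
tool_pos: [0.5237, 0.2011, 0.2011]
ee_rot: [3.141, -0.0, 2.394]
wrist_force: [0.2, -0.1, -0.9]
width: 0.0004
finger_force: 0.0
```

Request:
carry_out --pt "0 0 0 0 0 0" --pt "0 0 0 0 0 0" --pt "0 0 0 0 0 0" --pt "0 0 0 0 0 0" --pt "0 0 0 0 0 0"

```text
time: 20.5
tool_pos: [0.5245, 0.1981, 0.2009]
ee_rot: [-3.142, 0.0, 2.392]
wrist_force: [0.0, 0.2, 0.0]
width: 0.0004
finger_force: 0.0
```

Run:
```python
from h import *
bar(325,430,210,310,False,[.4484,-.3684]);bar(235,320,170,255,True,[.5391,-.0653],'pics/t4.png')
```

```text
220
rect ((33.621177673339844, 15.146411895751953), (118.36428833007812, 21.37812614440918), 23.334787368774414) dir of mean 31.5
tool [0.5244 0.1982 0.201 ] [-0.2 -0.4  0.6]
187
rect ((-2.648514747619629, 37.395469665527344), (17.579530715942383, 116.62743377685547), 2.4891810417175293) dir of mean 97.3
tool [0.5243 0.1984 0.201 ] [-0.2 -0.6 -0.4]
```

View pics/t4.png

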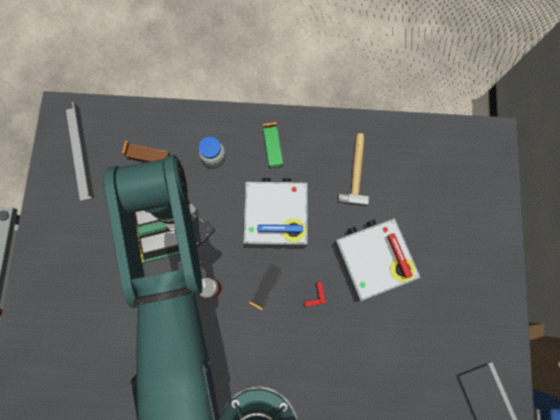

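The blue bar (280,229) points at the green dot (251,230) and measures about 92°, so it is fully on. The red bar (400,255) stays off, and the bystanders are where they were. The arm is clear, so I'll hand in.

```bash
python3 -c "
from h import *
print(close_job())"
```

```text
the job is handed in; nothing more can be done
None
```

I handed the job in after about 21 s of robot time: the red handle was turned fully off before the blue one was turned fully on, and the bracket lies flat in the free lane with its tab at the yellow end; no verdict was returned.

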